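# Park the brass tuba piston on the angled block

## Task

Three tuba pistons stand upright on the repair bench. Pick up the brass one by its upper end and lay it, button end up, in the groove of the angled parking block with its foot down on the ledge, so that the next hand can take it by its side; keep hold of it until it is in the groove, do not drop it in. Leave the nickel and the black piston standing where they are.

Things in the scene. Friction and masses are not known exactly. Their poses are not given: they have to be found in the camera images.
- piston_brass_mid (a point): Brass (yellow) tuba piston, loose, 0.2 kg, standing upright: smooth round body 28 mm thick and 118 mm tall with black port holes, then an 8 mm stem and a white button 18 mm across; 137 mm tall in all. The point is on its axis half-way up, 68.5 mm above its foot; z runs from foot to button. Grip it at any yaw, across the body 25 to 35 mm above this point, to stay clear of the groove.
- piston_nickel_mid (a point): A silver-coloured nickel piston of the same shape and size, standing upright: a bystander. The point is on its axis half-way up, 68.5 mm above its foot.
- piston_black_mid (a point): A black-plated piston of the same shape and size, standing upright: a bystander. The point is on its axis half-way up, 68.5 mm above its foot.
- seat (a point): Where the piston's middle lies when parked, in the black V groove of the wooden block on a green base (fixed). z runs up the groove, leaning 40 deg from vertical towards the robot; x points out of the open side, away from the robot and up; y is level. The V is 90 deg, 36 mm wide at its mouth; V and block end 3.5 mm up z. The ledge, square to z, is 68.5 mm down z, its centre 55 mm above the bench.
There are look-alikes about, which are no part of the job. Of the things that look like the part that bears seat, take the one that is farthest to the robot's left at the start.

How it is judged:
On the way:
1. the brass piston, still in the grip, is brought down into the groove (its middle within 25 mm of the seat point) (distance between piston_brass_mid and seat below 0.025 m and contact force between the fingers and piston_brass above 0.5 N), for 0.1 s.
At the end, for the whole second after the job is handed in: The brass piston lies at rest in the groove of the angled block, button end up, its middle within 14 mm of the seat point and its axis within 11 degrees of the groove; the nickel and black pistons still stand upright, within 30 mm of where they were (distance between piston_brass_mid and seat below 0.014 m and angle between the z axis of piston_brass_mid and the z axis of seat, either way round below 0.2 rad and angle between piston_brass_mid's own z axis and vertical below 1.2 rad and linear speed of piston_brass below 0.02 m/s and angle between each of piston_nickel_mid, piston_black_mid's own z axis and vertical below 0.15 rad); the robot touches nothing.
It fails at once if the nickel piston is moved by more than 30 mm (distance of piston_nickel_mid from where it was at the start of the episode above 0.03 m).
It fails at once if the black piston is moved by more than 30 mm (distance of piston_black_mid from where it was at the start of the episode above 0.03 m).
It also fails if it takes over 35 s, if anything falls off the work surface, if the arm or the gripper's body presses on something with over 40 N, if the wrist force passes 120 N, or if a joint passes its speed limit or range.

## Robot

A 7-joint arm with a two-finger parallel gripper is mounted at the origin on the work surface. World frame = base frame: x ahead of the robot, y to its left, z up, the work surface at z = 0. Lengths are in m, angles in rad, forces in N, time in s.
With the tool pointing down it reaches from about 0.425 to 0.925 m from the base axis. Payload 6.8 kg.
Tool frame: the origin (TCP) lies midway between the tips of the shut fingers; the grasp point (between the pads) lies 19 mm behind it; x points along the fingers, y is the direction in which the jaws open and shut, and the axes are right-handed (so a half turn about x gives the same grasp; the last joint's range is limited). The gripper opens to 85 mm and grips with 20 to 120 N. Pads are 22 mm wide; open, the fingers measure 114 mm over their backs; the gripper's body (76 mm by 85 mm) begins 54 mm behind the grasp point. The pads swing forward as they close: fully open they stand 13 mm farther back than shut.
Start: joints at [1.169, 0.477, 0.022, 1.555, -0.011, 1.109, -0.083], TCP at [0.195, -0.646, 0.231] pointing down, gripper open.
Joint ranges: [-2.96, 2.96], [-0.34, 2.1], [-1.41, 1.46], [0.24, 2.44], [-1.37, 4.51], [0.17, 1.92], [-2.96, 2.96]. Speed limits (rad/s): [2.39, 2.39, 3.14, 3.14, 3.14, 3.14, 3.14].

## Interface

Orientations are given as a rotation vector (axis times angle).
In Python, from bench import r, viewer, nets gives the robot as it stands.
- The arm moves only by the shell command python3 -m pendant 'ROWS' [FORCE]. ROWS is JSON, one flat list of numbers, 5 for each row, row after row: the finger opening in mm, from 0 to 85.4, then the shift along the tool's x, y, z in mm, then the turn about the tool's x in rad. A call has 1 to 20 rows; each row shifts and turns the commanded pose from where the row before left it, along the tool's axes as they then stand; what a row does not reach is not made up. A row lasts 1/8 s, in which the tool goes at most 62.5 mm and 10.7 degrees, less where a joint would pass 70% of its speed; a pose out of reach is approached as far as the arm can. A call with a gripper value outside its range is refused whole. The fingers move at their own pace and stop on an object; FORCE is the grip in N (left out, the last holds). Time passes only in rows, so rows that do not move let the fingers close. It gives the time, the measured TCP pose, the force and the opening at its end, in the units of the state.
- r.get_obs(): the state, without advancing time (a new reading comes with each control period).
- viewer.grab_frame(name): name is "side" or "top"; returns (picture, depth): 384x512x3 uint8, red, green, blue; 384x512 float32, m along the optical axis (not along the pixel's ray), 0 where there is no reading.
- viewer.calibration(name): a dict with "mtx" (3x3 intrinsics, pixels), "world_to_cam" (4x4, takes a point from world to camera coordinates). Camera axes: x right, y up, looking along -z (the intrinsics and any distortion apply to the point x, -y, -z); pixel columns grow to the right and rows downward; lengths in m; the calibration is good to about 2 mm. A picture is of the moment at which its call begins. calibration takes no time and is no camera call.
- r.hand_in(): hands the job in, once; it reports no verdict.
Trained networks look in the newest picture that a camera, given by its name, has taken for a name from the list of things; names that differ only in an ending like _2 or _b are one class to them, and where a whole thing is asked for, a point or a joint stands for the part that bears it (a point fixed in the world has none). Each returns a list of dicts, best first, with "score" (0 to 1); they miss things now and then, are a little off and sometimes report something else, mostly with a low value. They report only what shows in the picture. A call takes as long as a camera call. They do not tell look-alikes from the thing itself.
- nets.look_for(name, camera): "location" ([x, y, z] in m, in world coordinates, good to about 4 mm: the middle of the surface that is visible of it).
- nets.silhouettes(name, camera): "mask" (384x512 bool, what is visible of it).
The state is a dict: "clock": time; "joints": joint angles; "qvel": joint speeds; "tau": joint torques, N m; "tcp_pos": TCP position; "orientation": TCP orientation; "contact_force": force on the tool from outside, world axes, zero at the start; "moment": the same for the moment, N m; "grip_width": finger opening in m.
Only numpy, scipy, OpenCV 4.12 (cv2) and the standard library are available. Lean on these libraries where they do the work, as an engineer would, in place of code of your own. Each camera call takes 0.05 s, during which the arm holds its last target. There are 200 camera calls.

## Working session

There is one attempt and no reset: what is moved stays moved. The work goes in short steps, Python scripts to look and compute and a shell command to move; the robot and the scene stay as the last step left them, time stands still between calls to the robot, and variables do not carry over. Pictures are saved under pics/ and viewed, about 8 in all and at most 12, crops included, and the job is handed in when it is done.

```bash
mkdir -p pics; ls
python3 - <<'E'
from bench import r, viewer, nets
import cv2,numpy as np
o=r.get_obs();print({k:np.round(v,3) for k,v in o.items()})
for c in("side","top"):
    im,d=viewer.grab_frame(c);cv2.imwrite(f"pics/a_{c}.png",im[:,:,::-1])
    print(c,np.round(viewer.calibration(c)["world_to_cam"],3).tolist())
    for n in("piston_brass_mid","piston_nickel_mid","piston_black_mid","seat"):
        for x in nets.look_for(n,c): print(c,n,round(x["score"],2),np.round(x["location"],3))
E
```

```text
pics
{'clock': np.float64(0.0), 'joints': array([ 1.169,  0.478,  0.022,  1.556, -0.011,  1.109, -0.083]), 'qvel': array([ 0.002,  0.   , -0.   ,  0.   , -0.   ,  0.001,  0.   ]), 'tau': array([ 1.0000e-03, -5.9646e+01,  1.6080e+00, -2.8121e+01,  1.2000e-02,
        9.0000e-03,  0.0000e+00]), 'tcp_pos': array([ 0.195, -0.646,  0.23 ]), 'orientation': array([ 2.064,  0.307, -2.065]), 'contact_force': array([-0.449, -0.429, -0.52 ]), 'moment': array([ 0.014,  0.004, -0.038]), 'grip_width': np.float64(0.085)}
side [[-0.725, -0.689, 0.006, 0.352], [0.455, -0.472, 0.755, -0.3], [-0.517, 0.55, 0.656, -0.906], [0.0, 0.0, 0.0, 1.0]]
side piston_brass_mid 0.87 [ 0.594 -0.194  0.072]
side piston_nickel_mid 0.59 [ 0.481 -0.093  0.071]
side piston_black_mid 0.68 [ 0.476 -0.312  0.078]
side seat 0.89 [0.573 0.031 0.066]
side seat 0.8 [ 0.35  -0.157  0.067]
side seat 0.73 [0.365 0.083 0.069]
top [[0.013, -1.0, -0.004, -0.02], [0.998, 0.013, 0.064, -0.513], [-0.064, -0.005, 0.998, -1.076], [0.0, 0.0, 0.0, 1.0]]
top piston_brass_mid 0.49 [ 0.596 -0.198  0.111]
top piston_nickel_mid 0.65 [ 0.485 -0.101  0.116]
top piston_black_mid 0.63 [ 0.487 -0.315  0.098]
top seat 0.8 [0.38  0.066 0.071]
top seat 0.8 [ 0.36  -0.175  0.073]
top seat 0.63 [0.594 0.016 0.074]
top seat 0.55 [0.59  0.224 0.069]
```

View pics/a_side.png

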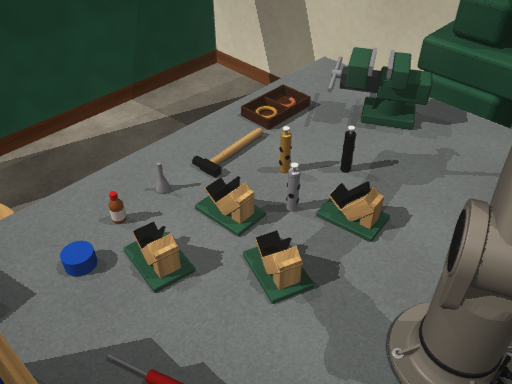

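View pics/a_top.png

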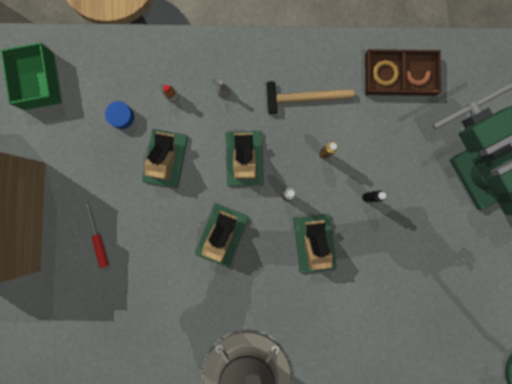

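The pictures show four look-alike blocks. The leftmost, which is the target, is at top (163,158) and side (157,252). Brass is at top (329,149), nickel at (289,194), black at (375,196). I'll fit the V groove and the pistons to the depth data.

```bash
cat > h.py <<'E'
from bench import r, viewer, nets
import cv2,numpy as np
from scipy.optimize import least_squares
from scipy.spatial.transform import Rotation as R
def pts(d,c,m):
    k=viewer.calibration(c);K=k["mtx"];W=np.linalg.inv(k["world_to_cam"])
    v,u=np.nonzero(m&(d>0));z=d[v,u]
    P=np.c_[(u-K[0,2])/K[0,0]*z,-(v-K[1,2])/K[1,1]*z,-z]
    return P@W[:3,:3].T+W[:3,3],v,u
def seatR(yaw,lean=np.deg2rad(40)):
    c,s=np.cos(lean),np.sin(lean)
    return R.from_euler('z',yaw).as_matrix()@np.array([[c,0,-s],[0,1,0],[s,0,c]])
E
python3 - <<'E'
from h import *
for c in("side","top"):
    k=viewer.calibration(c);print(c,np.round(k["mtx"],1).tolist(),{a for a in k},np.linalg.inv(k["world_to_cam"])[:3,3].round(2))
A={}
for c in("side","top"):
    im,d=viewer.grab_frame(c);g=im.astype(int).max(2)
    for s in nets.silhouettes("seat",c):
        P,v,u=pts(d,c,s["mask"]);print(c,round(s["score"],2),P.mean(0).round(3),len(P))
    P,v,u=pts(d,c,np.ones(d.shape,bool))
    sel=(abs(P[:,0]-.59)<.07)&(abs(P[:,1]-.224)<.06)&(P[:,2]>.045)&(g[v,u]<70)
    A[c]=P[sel];print(c,"dark",sel.sum(),P[sel].min(0).round(3),P[sel].max(0).round(3),np.unique(im[v[sel],u[sel]]//20,axis=0).tolist()[:8])
    for n,x,y in(("brass",.595,-.196),("nickel",.482,-.098),("black",.482,-.314)):
        q=P[(np.hypot(P[:,0]-x,P[:,1]-y)<.035)&(P[:,2]>.02)]
        f=least_squares(lambda p:np.hypot(q[q[:,2]<.116][:,0]-p[0],q[q[:,2]<.116][:,1]-p[1])-.014,[x,y],loss='soft_l1',f_scale=.002)
        print(c,n,len(q),"fit",f.x.round(4),"button",np.median(q[q[:,2]>.128],axis=0).round(4),q[:,2].max().round(3))
def fit(Q,p0):
    def res(p):
        L=(Q-[p[0],p[1],.055+.0685*np.cos(np.deg2rad(40))])@seatR(p[2])
        return np.where(abs(L[:,1])<.02,(L[:,0]+.0198-abs(L[:,1]))/1.414,.01)
    f=least_squares(res,p0,loss='soft_l1',f_scale=.002,x_scale=[.01,.01,.1],diff_step=1e-3)
    L=(Q-[f.x[0],f.x[1],.1075])@seatR(f.x[2]);
    return f.x.round(4),np.median(abs(res(f.x))).round(4),L.min(0).round(3),L.max(0).round(3)
for n,Q in(("side",A["side"]),("top",A["top"]),("both",np.vstack(list(A.values())))):
    for y in(-.4,-.2,0,.2): print(n,*fit(Q,[.58,.224,y]))
np.savez("A.npz",**A)
im,_=viewer.grab_frame("top");cr=cv2.resize(im[115:200,125:345],None,fx=3.6,fy=3.6,interpolation=cv2.INTER_CUBIC);cv2.imwrite("pics/b.png",cr[:,:,::-1])
o=r.get_obs();print(R.from_rotvec(o["orientation"]).as_matrix().round(3),o["clock"])
E
```

```text
side [[483.6, 0.0, 263.3], [0.0, 483.6, 195.4], [0.0, 0.0, 1.0]] {'world_to_cam', 'mtx'} [-0.08  0.6   0.82]
top [[400.5, 0.0, 253.6], [0.0, 400.5, 183.9], [0.0, 0.0, 1.0]] {'world_to_cam', 'mtx'} [ 0.44 -0.02  1.11]
side 0.79 [0.581 0.028 0.069] 940
side 0.64 [0.373 0.085 0.071] 1139
side 0.61 [0.58  0.244 0.074] 884
side dark 445 [0.525 0.204 0.045] [0.641 0.26  0.111] [[0, 0, 0], [0, 1, 0], [1, 0, 0], [1, 1, 0], [1, 1, 1], [1, 2, 2], [2, 1, 1], [2, 2, 1]]
side brass 406 fit [ 0.6016 -0.2046] button [ 0.6001 -0.2024  0.1367] 0.142
side nickel 479 fit [ 0.4845 -0.1016] button [ 0.4831 -0.0996  0.1369] 0.142
side black 407 fit [ 0.4824 -0.3231] button [ 0.4802 -0.3196  0.1374] 0.139
top 0.94 [0.38  0.071 0.073] 898
top 0.86 [0.588 0.229 0.071] 853
top 0.58 [0.592 0.015 0.073] 801
top 0.58 [ 0.361 -0.177  0.071] 964
top dark 500 [0.539 0.202 0.045] [0.638 0.256 0.108] [[0, 0, 0], [0, 1, 0], [0, 1, 1], [1, 0, 0], [1, 0, 1], [1, 1, 0], [1, 1, 1], [1, 2, 1]]
top brass 184 fit [ 0.6029 -0.2058] button [ 0.6015 -0.2058  0.1356] 0.138
top nickel 132 fit [ 0.4856 -0.1032] button [ 0.4847 -0.
[... 423 characters left out ...]
 0.2372 -0.8536] 0.01 [-0.041 -0.046 -0.078] [0.021 0.052 0.012]
top [ 0.5791  0.2409 -0.276 ] 0.0052 [-0.058 -0.037 -0.077] [0.021 0.026 0.007]
top [ 0.5757  0.2344 -0.0944] 0.0031 [-0.061 -0.027 -0.075] [0.02  0.024 0.007]
top [0.5795 0.2315 0.1347] 0.0061 [-0.067 -0.037 -0.075] [0.02  0.025 0.011]
both [ 0.5776  0.2303 -0.7376] 0.01 [-0.064 -0.043 -0.076] [0.019 0.058 0.016]
both [ 0.5816  0.2333 -0.4255] 0.0098 [-0.075 -0.036 -0.075] [0.019 0.041 0.015]
both [ 0.5817  0.2317 -0.0987] 0.008 [-0.082 -0.025 -0.072] [0.017 0.028 0.014]
both [ 0.5779  0.2356 -0.0171] 0.0062 [-0.08  -0.033 -0.074] [0.022 0.025 0.012]
[[ 0.     0.29  -0.957]
 [-0.    -0.957 -0.29 ]
 [-1.     0.    -0.   ]] 0.75
```

View pics/b.png

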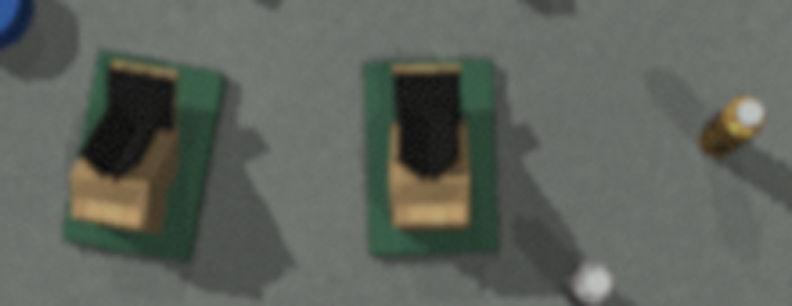

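Run:
```python
from h import *
A={}
for c in("side","top"):
    im,d=viewer.grab_frame(c);I=im.astype(int)
    P,v,u=pts(d,c,(I.max(2)<60)&(I[:,:,1]-I[:,:,0]<12))
    A[c]=P[(np.hypot(P[:,0]-.585,P[:,1]-.23)<.065)&(P[:,2]>.04)]
A["both"]=np.vstack([A["side"],A["top"]])
H=.055+.0685*np.cos(np.deg2rad(40))
for n,Q in A.items():
  best=None
  for y in(-.3,-.17,0):
    for x in(.57,.585,.6):
      def res(p):
        L=(Q-[p[0],p[1],H])@seatR(p[2])
        a=abs(L[:,0]+.0198-abs(L[:,1]))/1.414; b=abs(L[:,2]+.0685)
        return np.minimum(np.minimum(a,b),.01)
      f=least_squares(res,[x,.232,y],loss='soft_l1',f_scale=.002,x_scale=[.01,.01,.1],diff_step=1e-3)
      if best is None or f.cost<best.cost: best=f
  L=(Q-[best.x[0],best.x[1],H])@seatR(best.x[2])
  rr=res(best.x)
  print(n,len(Q),best.x.round(4),np.percentile(rr,[50,75,90]).round(4),np.percentile(L,[2,98],axis=0).round(3).tolist())
  S=L[abs(L[:,1])<.006]
  for lo in np.arange(-.075,.01,.01):
    s=S[(S[:,2]>lo)&(S[:,2]<lo+.01)]
    if len(s): print("  z",lo.round(3),"x med",np.median(s[:,0]).round(4),len(s))
```

```text
side 440 [ 0.5721  0.2402 -0.1048] [0.0014 0.0024 0.0034] [[-0.017, -0.028, -0.073], [0.023, 0.02, 0.004]]
  z -0.075 x med 0.0139 44
  z -0.065 x med 0.0184 2
  z -0.005 x med -0.0162 18
top 483 [ 0.5742  0.236  -0.1626] [0.001  0.0021 0.0036] [[-0.02, -0.024, -0.074], [0.019, 0.019, 0.003]]
  z -0.075 x med 0.0009 64
  z -0.065 x med -0.0172 10
  z -0.055 x med -0.0182 8
  z -0.045 x med -0.0182 9
  z -0.035 x med -0.0165 10
  z -0.025 x med -0.0177 12
  z -0.015 x med -0.0162 9
  z -0.005 x med -0.0174 10
both 923 [ 0.5734  0.237  -0.1527] [0.0013 0.0027 0.0047] [[-0.019, -0.025, -0.073], [0.021, 0.024, 0.005]]
  z -0.075 x med 0.008 103
  z -0.065 x med -0.0158 12
  z -0.055 x med -0.0175 10
  z -0.045 x med -0.0161 9
  z -0.035 x med -0.0158 10
  z -0.025 x med -0.0161 14
  z -0.015 x med -0.0155 13
  z -0.005 x med -0.017 29
  z 0.005 x med -0.019 1
```

The groove fits well: seat ≈ (0.574, 0.2365, 0.1075), yaw ≈ -0.16. Brass is at (0.602, -0.205). Next I go above the brass piston.

```bash
python3 -m pendant '[85,0,-21.7,-37,0, 85,0,-21.7,-37,0, 85,0,-21.7,-37,0, 85,0,-21.7,-37,0, 85,0,-21.7,-37,0, 85,0,-21.7,-37,0, 85,0,-21.7,-37,0, 85,0,-21.7,-37,0, 85,0,-21.7,-37,0, 85,0,-21.7,-37,0, 85,0,-21.7,-37,0, 85,0,-21.7,-37,0, 85,0,-21.7,-37,0, 85,0,-21.7,-37,0, 85,0,0,0,0.15, 85,0,0,0,0.15, 85,0,0,0,0.15, 85,0,0,0,0]' 25
cat > st.py <<'E'
from h import *
import sys
t=np.array(eval(sys.argv[1])) # world TCP target -> tool-frame delta
o=r.get_obs();M=R.from_rotvec(o["orientation"]).as_matrix()
print("clk",o["clock"].round(2),"tcp",o["tcp_pos"].round(4),"F",o["contact_force"].round(1),"w",o["grip_width"].round(4),"q",o["joints"].round(2))
print(M.round(3).tolist(),"yang",np.rad2deg(np.arctan2(M[1,1],M[0,1])).round(1));print("delta mm",((t-o["tcp_pos"])@M*1000).round(1))
E
python3 st.py '[.602,-.205,.077]'
```

```text
clock: 3.1
tcp_pos: [0.6033, -0.2053, 0.2314]
orientation: [-2.141, 0.166, 2.141]
contact_force: [-0.1, -0.2, -1.1]
grip_width: 0.085Traceback (most recent call last):
  File "st.py", line 5, in <module>
    print("clk",o["clock"].round(2),"tcp",o["tcp_pos"].round(4),"F",o["contact_force"].round(1),"w",o["grip_width"].round(4),"q",o["joints"].round(2))
                ^^^^^^^^^^^^^^^^
AttributeError: 'float' object has no attribute 'round'
```

```bash
sed -i 's/o\["clock"\].round(2)/round(float(o["clock"]),2)/;s/o\["grip_width"\].round(4)/round(float(o["grip_width"]),4)/' st.py
python3 -m pendant '[85,30,0,1.3,0, 85,30,0,0,0, 85,30,0,0,0, 85,30,0,0,0, 85,20,0,0,0, 85,14,0,0,0, 85,0,0,0,0]' 25
python3 st.py '[.602,-.205,.077]'
python3 - <<'E'
from h import *
im,_=viewer.grab_frame("side");cv2.imwrite("pics/c.png",cv2.resize(im[40:240,180:430],None,fx=3,fy=3)[:,:,::-1])
E
```

```text
clock: 3.98
tcp_pos: [0.6016, -0.205, 0.0766]
orientation: [-2.139, 0.166, 2.142]
contact_force: [0.7, -0.8, -0.4]
grip_width: 0.0851
clk 3.98 tcp [ 0.6016 -0.205   0.0766] F [ 0.7 -0.8 -0.4] w 0.0851 q [ 0.29  0.59 -0.09  1.77  0.07  0.79 -1.55]
[[-0.001, -0.155, -0.988], [0.0, -0.988, 0.155], [-1.0, -0.0, 0.001]] yang -98.9
delta mm [-0.4 -0.1 -0.4]
```

View pics/c.png

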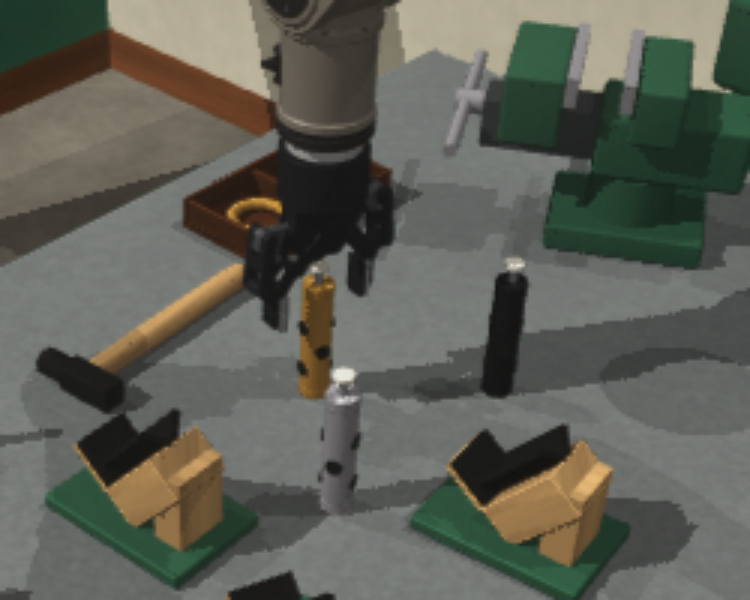

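The open fingers straddle the brass piston, crop (318,300), clear of nickel at (340,440) and black at (505,330). Closing and lifting.

```bash
python3 -m pendant '[20,0,0,0,0, 20,0,0,0,0, 20,0,0,0,0, 20,0,0,0,0, 20,0,0,0,0, 20,0,0,0,0, 20,0,0,0,0, 20,0,0,0,0, 20,-10,0,0,0, 20,-20,0,0,0, 20,-40,0,0,0, 20,-40,0,0,0, 20,-40,0,0,0, 20,-35,0,0,0, 20,0,0,0,0]' 25
python3 st.py '[.622,.231,.26]'
python3 - <<'E'
from h import *
im,d=viewer.grab_frame("side")
for n in["piston_brass_mid"]:
    for s in nets.silhouettes(n,"side")[:1]:
        P,v,u=pts(d,"side",s["mask"]);print(s["score"],P.mean(0).round(4),P.min(0).round(3),P.max(0).round(3))
        for lo in np.arange(.16,.34,.02):
            q=P[(P[:,2]>lo)&(P[:,2]<lo+.02)]
            if len(q)>3: print(lo.round(2),len(q),np.median(q,axis=0).round(4))
E
```

```text
clock: 5.9
tcp_pos: [0.6038, -0.2055, 0.2667]
orientation: [-2.148, 0.169, 2.133]
contact_force: [1.1, -0.3, -2.2]
grip_width: 0.0272
clk 5.9 tcp [ 0.6038 -0.2055  0.2667] F [ 1.1 -0.3 -2.2] w 0.0272 q [ 0.3   0.39 -0.09  1.61  0.04  1.14 -1.53]
[[0.007, -0.156, -0.988], [-0.002, -0.988, 0.156], [-1.0, 0.001, -0.007]] yang -99.0
delta mm [   6.1 -434.    50. ]
0.62 [ 0.5973 -0.2007  0.2483] [ 0.586 -0.512  0.008] [ 0.843 -0.187  0.328]
0.18 39 [ 0.5957 -0.1965  0.1954]
0.2 85 [ 0.5937 -0.195   0.21  ]
0.22 81 [ 0.5939 -0.1951  0.2294]
0.24 79 [ 0.5942 -0.1949  0.249 ]
0.26 55 [ 0.5913 -0.198   0.2692]
0.28 46 [ 0.5921 -0.1977  0.2902]
0.3 61 [ 0.5949 -0.2017  0.3073]
0.32 13 [ 0.5957 -0.2044  0.3253]
```

```bash
python3 -m pendant '[20,0,-12,1.5,0, 20,0,-25,3,0, 20,0,-36,4.5,0, 20,0,-36,4.5,0, 20,0,-36,4.5,0, 20,0,-36,4.5,0, 20,0,-36,4.5,0, 20,0,-36,4.5,0, 20,0,-36,4.5,0, 20,0,-36,4.5,0, 20,0,-36,4.5,0, 20,0,-35,4.5,0, 20,0,-24,3,0, 20,0,-12,1.5,0, 20,0,0,0,0, 20,0,0,0,0]'
python3 st.py '[.6175,.2295,.16]'
python3 - <<'E'
from h import *
for c in("side","top"):
    im,d=viewer.grab_frame(c)
    if c=="side": a=im[130:330,60:310]
    else: b=im[90:240,80:280]
    I=im.astype(int);P,v,u=pts(d,c,np.ones(d.shape,bool))
    s=(np.hypot(P[:,0]-.6175,P[:,1]-.2295)<.04)&(P[:,2]>.17)&(P[:,2]<.25)&(I[v,u,0]-I[v,u,2]>40)
    q=P[s];print(c,len(q))
    if len(q)>20:
        for lo,hi in((.17,.21),(.21,.25)):
            k=q[(q[:,2]>lo)&(q[:,2]<hi)]
            if len(k)>10:
                f=least_squares(lambda p:np.hypot(k[:,0]-p[0],k[:,1]-p[1])-.014,[.62,.226],loss='soft_l1',f_scale=.002);print(lo,len(k),f.x.round(4),k[:,2].min().round(3))
cv2.imwrite("pics/d.png",cv2.resize(a,None,fx=3,fy=3)[:,:,::-1])
E
```

```text
clock: 8.0
tcp_pos: [0.6163, 0.2281, 0.2622]
orientation: [-2.14, 0.171, 2.139]
contact_force: [-0.2, -0.7, -2.6]
grip_width: 0.0274
clk 8.0 tcp [0.6163 0.2281 0.2622] F [-0.2 -0.7 -2.6] w 0.0274 q [-0.28  0.44 -0.24  1.55  0.11  1.17 -2.27]
[[-0.0, -0.158, -0.987], [-0.001, -0.987, 0.158], [-1.0, 0.001, -0.0]] yang -99.1
delta mm [102.2  -1.7  -1. ]
side 298
0.17 123 [0.6156 0.2284] 0.187
0.21 175 [0.6157 0.2285] 0.21
top 0
```

View pics/d.png

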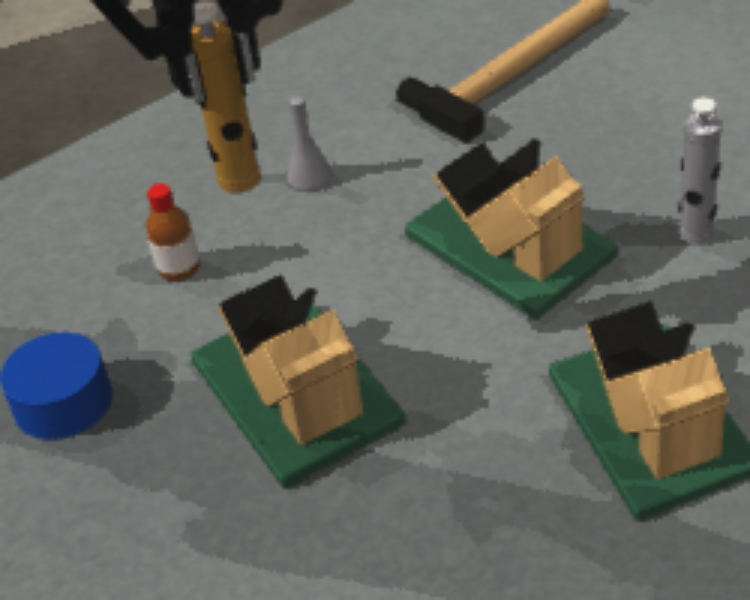

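The piston hangs upright over the target block's ledge, foot at crop (238,185). I lower it to just above the ledge.

```bash
python3 -m pendant '[20,20,-1.5,2.4,0, 20,30,0,0,0, 20,30,0,0,0, 20,20,0,0,0, 20,10,0,0,0, 20,2,0,0,0, 20,0,0,0,0]'
python3 st.py '[.6142,.230,.140]'
python3 -m pendant '[20,3,0,0,0, 20,3,0,0,0, 20,0,0,0,0]'
python3 st.py '[.6142,.230,.140]'
python3 - <<'E'
from h import *
im,d=viewer.grab_frame("side")
cv2.imwrite("pics/e.png",cv2.resize(im[190:310,90:250],None,fx=4.8,fy=4.8,interpolation=cv2.INTER_CUBIC)[:,:,::-1])
E
```

```text
clock: 8.98
tcp_pos: [0.6144, 0.2321, 0.1512]
orientation: [-2.141, 0.167, 2.138]
contact_force: [-0.4, -0.2, -1.9]
grip_width: 0.0273
clk 8.97 tcp [0.6144 0.2321 0.1512] F [-0.4 -0.2 -1.9] w 0.0273 q [-0.29  0.54 -0.23  1.66  0.14  0.96 -2.3 ]
[[0.001, -0.156, -0.988], [0.001, -0.988, 0.156], [-1.0, -0.001, -0.001]] yang -99.0
delta mm [11.2  2.1 -0.1]
clock: 9.35
tcp_pos: [0.6136, 0.2318, 0.1441]
orientation: [-2.14, 0.168, 2.141]
contact_force: [-0.8, 0.2, -3.2]
grip_width: 0.0271
clk 9.35 tcp [0.6136 0.2318 0.1441] F [-0.8  0.2 -3.2] w 0.0271 q [-0.29  0.54 -0.23  1.67  0.14  0.95 -2.3 ]
[[-0.0, -0.156, -0.988], [-0.0, -0.988, 0.156], [-1.0, 0.0, 0.0]] yang -99.0
delta mm [ 4.1  1.7 -0.9]
```

View pics/e.png

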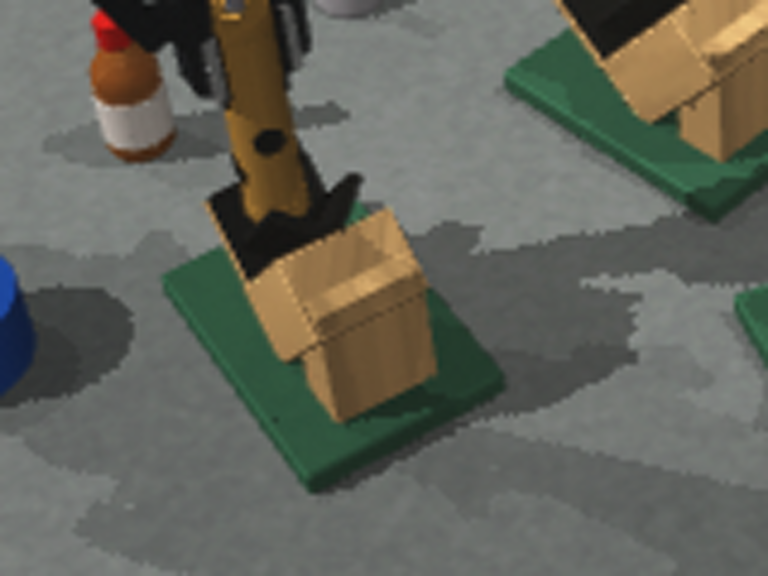

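The foot, crop (275,205), is between the groove wings just above the ledge. I'll lower to contact.

```bash
python3 -m pendant '[20,1.5,1,0,0, 20,1.5,0.5,0,0, 20,1,0,0,0, 20,0,0,0,0]'
python3 -m pendant '[20,1,0,0,0, 20,1,0,0,0, 20,0,0,0,0]'
python3 st.py '[.6142,.230,.138]'
```

```text
clock: 9.9
tcp_pos: [0.6135, 0.2304, 0.1402]
orientation: [-2.14, 0.168, 2.14]
contact_force: [-0.2, -0.7, -3.6]
grip_width: 0.0276
clock: 10.28
tcp_pos: [0.6138, 0.2306, 0.1391]
orientation: [-2.141, 0.167, 2.139]
contact_force: [-1.9, -0.4, 5.3]
grip_width: 0.0272
clk 10.28 tcp [0.6138 0.2306 0.1391] F [-1.9 -0.4  5.3] w 0.0272 q [-0.29  0.55 -0.23  1.67  0.15  0.94 -2.3 ]
[[0.001, -0.156, -0.988], [0.0, -0.988, 0.156], [-1.0, -0.0, -0.001]] yang -98.9
delta mm [ 1.1  0.5 -0.5]
```

Contact came where predicted. Now I arc the grip towards the robot so the piston pivots about its foot.

```bash
python3 -m pendant '[20,0.6,0,4.2,0, 20,0.9,0,4.2,0, 20,1.1,0,4.2,0, 20,1.3,0,4.1,0, 20,1.5,0,4,0, 20,1.6,0,4,0, 20,1.8,0,3.9,0, 20,1.9,0,3.9,0, 20,0,0,0,0]'
python3 st.py '[.6142,.230,.138]'
python3 - <<'E'
from h import *
im,d=viewer.grab_frame("side")
cv2.imwrite("pics/f.png",cv2.resize(im[190:310,90:250],None,fx=4.8,fy=4.8,interpolation=cv2.INTER_CUBIC)[:,:,::-1])
E
```

```text
clock: 11.4
tcp_pos: [0.5816, 0.2356, 0.1283]
orientation: [-2.141, 0.167, 2.139]
contact_force: [0.7, -0.3, 5.1]
grip_width: 0.0272
clk 11.4 tcp [0.5816 0.2356 0.1283] F [ 0.7 -0.3  5.1] w 0.0272 q [-0.31  0.52 -0.23  1.75  0.15  0.89 -2.34]
[[0.001, -0.155, -0.988], [0.0, -0.988, 0.155], [-1.0, -0.0, -0.001]] yang -98.9
delta mm [ -9.7   0.4 -33.1]
```

View pics/f.png

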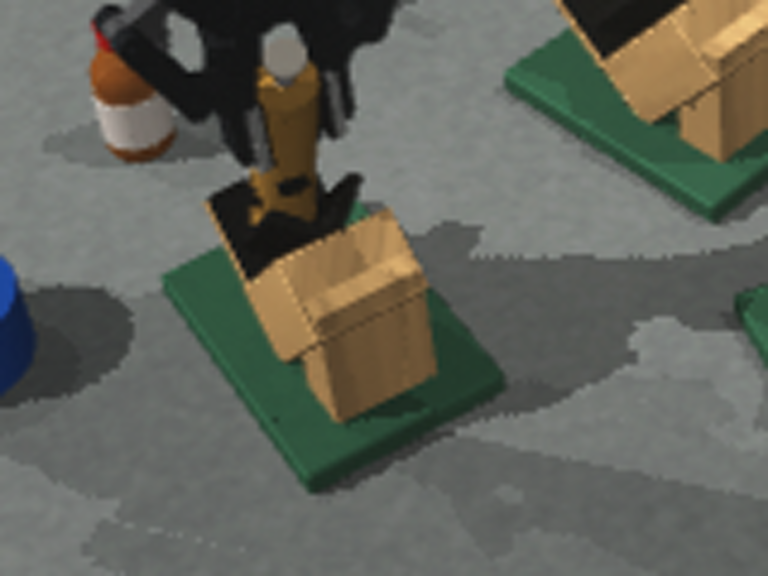

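It is pivoting as planned: foot seated at crop (285,215), button now leaning towards the robot at (285,50). Finishing the arc.

```bash
python3 -m pendant '[20,2,0,3.7,0, 20,2.3,0,3.6,0, 20,2.4,0,3.6,0, 20,2.6,0,3.5,0, 20,2.8,0,3.3,0, 20,2.9,0,3.2,0, 20,3,0,3,0, 20,3,0,2.9,0, 20,0,0,0,0]'
python3 st.py '[.6142,.230,.138]'
python3 - <<'E'
from h import *
im,d=viewer.grab_frame("side")
cv2.imwrite("pics/g.png",cv2.resize(im[190:310,90:250],None,fx=4.8,fy=4.8,interpolation=cv2.INTER_CUBIC)[:,:,::-1])
E
```

```text
clock: 12.58
tcp_pos: [0.5545, 0.2398, 0.1061]
orientation: [-2.14, 0.167, 2.141]
contact_force: [-0.6, -0.5, 0.7]
grip_width: 0.0272
clk 12.57 tcp [0.5545 0.2398 0.1061] F [-0.6 -0.5  0.7] w 0.0272 q [-0.33  0.52 -0.24  1.82  0.16  0.82 -2.37]
[[-0.001, -0.155, -0.988], [-0.0, -0.988, 0.155], [-1.0, 0.0, 0.001]] yang -98.9
delta mm [-31.9   0.4 -60.4]
```

View pics/g.png

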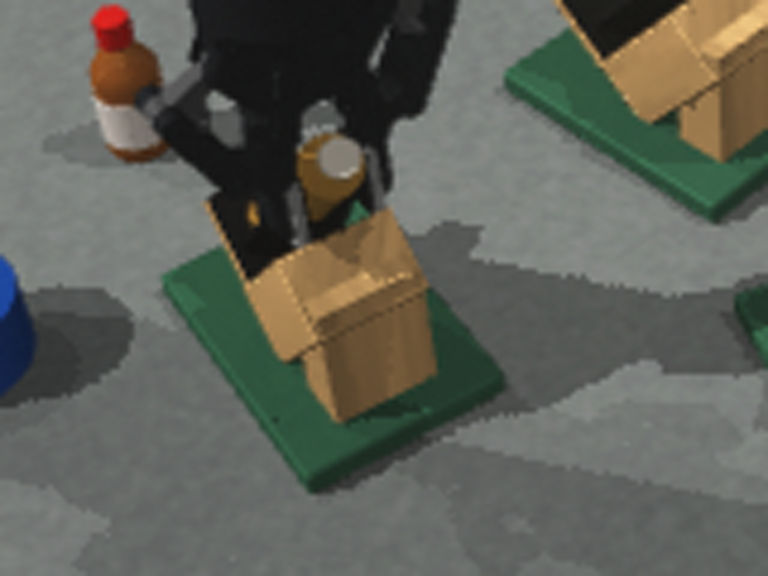

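```bash
python3 -m pendant '[20,1,0,1,0, 20,0,0,0,0]'; python3 -m pendant '[20,1,0,1,0, 20,0,0,0,0]'
python3 - <<'E'
from h import *
H=.1075;S=np.array([.574,.2365,H])
for c in("side","top"):
    im,d=viewer.grab_frame(c)
    s=nets.silhouettes("piston_brass_mid",c)[:1]
    for s in s:
        P,v,u=pts(d,c,s["mask"]);P=P[np.linalg.norm(P-S,axis=1)<.1]
        L=(P-S)@seatR(-.157)
        print(c,s["score"],len(P));
        for lo in np.arange(-.07,.08,.02):
            q=L[(L[:,2]>lo)&(L[:,2]<lo+.02)]
            if len(q)>3: print(lo.round(2),len(q),np.median(q,axis=0).round(4),q[:,0].max().round(4))
E
```

```text
clock: 12.88
tcp_pos: [0.5544, 0.24, 0.1059]
orientation: [-2.141, 0.167, 2.139]
contact_force: [-0.1, 0.4, 4.7]
grip_width: 0.0274
clock: 13.12
tcp_pos: [0.5543, 0.2401, 0.1058]
orientation: [-2.142, 0.167, 2.137]
contact_force: [0.3, -0.5, 7.8]
grip_width: 0.0276
side 0.76 145
0.03 38 [-0.0058  0.0079  0.0488] 0.0118
0.05 91 [-0.0013  0.0038  0.0658] 0.0125
0.07 15 [0.0018 0.0013 0.0709] 0.008
top 0.52 188
-0.07 46 [ 0.0108 -0.0057 -0.0607] 0.015
-0.05 57 [ 0.0108 -0.0064 -0.0396] 0.0144
-0.03 48 [ 0.0114 -0.0064 -0.0196] 0.0156
-0.01 35 [ 0.0117 -0.0087 -0.0019] 0.0144
```

Pushing further is resisted, and the piston's front surface is at x≈14 mm all along the groove, so it is seated. I release and withdraw upwards.

```bash
python3 -m pendant '[20,-1,0,-1,0, 20,0,0,0,0, 40,0,0,0,0, 60,0,0,0,0, 85,0,0,0,0, 85,0,0,0,0, 85,0,0,0,0, 85,0,0,0,0, 85,0,0,0,0, 85,-10,0,0,0, 85,-20,0,0,0, 85,-35,0,0,0, 85,-35,0,0,0, 85,-35,0,20,0, 85,0,0,40,0, 85,0,0,40,0, 85,0,0,0,0]'
python3 - <<'E'
from h import *
S=np.array([.574,.2365,.1075])
for c in("side","top"):
    im,d=viewer.grab_frame(c)
    if c=="side": cv2.imwrite("pics/i.png",cv2.resize(im[110:310,90:400],None,fx=2.5,fy=2.5,interpolation=cv2.INTER_CUBIC)[:,:,::-1])
    for s in nets.silhouettes("piston_brass_mid",c)[:1]:
        P,v,u=pts(d,c,s["mask"]);P=P[np.linalg.norm(P-S,axis=1)<.1];L=(P-S)@seatR(-.157)
        print(c,s["score"],len(P))
        for lo in np.arange(-.07,.08,.02):
            q=L[(L[:,2]>lo)&(L[:,2]<lo+.02)]
            if len(q)>3: print(lo.round(2),len(q),np.median(q,axis=0).round(4),q.max(0).round(4))
    for n in("piston_nickel_mid","piston_black_mid"):
        for x in nets.look_for(n,c)[:1]: print(c,n,np.round(x["location"],3))
E
```

```text
clock: 15.45
tcp_pos: [0.4526, 0.2564, 0.2416]
orientation: [-2.142, 0.163, 2.142]
contact_force: [1.6, -0.1, 0.6]
grip_width: 0.0849
side 0.49 250
-0.07 4 [ 0.0056  0.0133 -0.0578] [ 0.0087  0.0138 -0.0512]
-0.05 8 [ 0.0069  0.0137 -0.0404] [ 0.011   0.0151 -0.0315]
-0.03 14 [ 0.0068  0.0125 -0.0185] [ 0.0153  0.0149 -0.0132]
-0.01 19 [0.0011 0.0147 0.0055] [0.0105 0.016  0.0095]
0.01 34 [-0.0035  0.013   0.0189] [0.0107 0.0157 0.0299]
0.03 68 [-0.0038  0.0098  0.0476] [0.0135 0.0157 0.05  ]
0.05 77 [-0.0014  0.0053  0.0657] [0.0085 0.0152 0.0697]
0.07 26 [-0.0011  0.001   0.0713] [0.0062 0.0094 0.0743]
side piston_nickel_mid [ 0.48  -0.092  0.073]
side piston_black_mid [ 0.48  -0.315  0.074]
top 0.63 429
-0.07 48 [ 0.011  -0.0066 -0.0603] [ 0.0164  0.0166 -0.0511]
-0.05 56 [ 0.0097 -0.0055 -0.0395] [ 0.0146  0.0172 -0.0304]
-0.03 52 [ 0.0113 -0.0067 -0.0199] [ 0.0157  0.0164 -0.0103]
-0.01 67 [ 0.0104 -0.0064  0.001 ] [0.0162 0.0136 0.0099]
0.01 54 [ 0.0108 -0.0071  0.0201] [0.015  0.0118 0.0297]
0.03 103 [ 0.0072 -0.0041  0.0462] [0.0154 0.0111 0.0499]
0.05 46 [ 0.0026 -0.0008  0.066 ] [0.0087 0.0076 0.0698]
top piston_nickel_mid [ 0.485 -0.101  0.116]
top piston_black_mid [ 0.489 -0.313  0.103]
```

View pics/i.png

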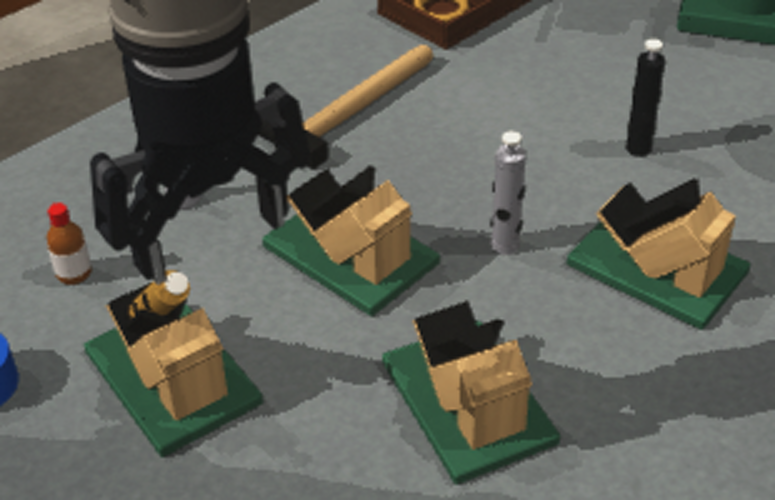

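The brass piston lies in the leftmost block's groove, button up, crop (175,285). The gripper is clear, and nickel (508,195) and black (647,100) are standing. Handing in.

```bash
python3 -c "
from bench import r
print(r.hand_in(), r.get_obs()['clock'])"
```

```text
the job is handed in; nothing more can be done
the job is handed in; nothing more can be done
```

The brass piston is parked, button end up, in the groove of the leftmost angled block, and the job is handed in. I gripped it about 28 mm above its middle and set its foot on the ledge. I then swung the grip towards the robot so the piston tilted 40° into the groove, and opened the fingers only once it was seated.

- **Brass piston:** my last depth check puts its axis along the groove to within a few degrees and its middle within about 4 mm of my estimate of the seat point. The button end is at about +70 mm along the groove, where 68.5 mm is expected.
- **Nickel and black pistons:** both still stand where they were; their positions agree with the first look within the camera error.
- **Robot:** the arm was clear and touching nothing, with 15.45 s on the clock after the last move. The highest contact force I saw at the end of any move was about 8 N.
- **Checks that disagreed:** fitting the groove from the side camera alone differed from the top camera by about 4 mm and 0.06 rad. I relied mainly on the top fit, and the contacts came where it predicted. No check failed, and the hand-in gives no verdict.

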